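# Scoop the fluxed coil holders off the bench and park them on the rest

## Task

The two wire coil holders in front of the yellow stop are sticky with flux, so do not touch them with the fingers: push the flat scoop against the stop so that both slide onto it, lift them clear together in the scoop and set the loaded scoop down squarely on the blue rest. The small green tape measure stands close behind the scoop's red grip; nudge it aside for finger room and leave it standing. Leave the other things on the bench where they are.

Things in the scene. Friction and masses are not known exactly. Their poses are not given: they have to be found in the camera images.
- scoop: Loose flat aluminium scoop, 0.25 kg, 130 mm wide (its x), 128 mm long (its y). Origin under the middle of its flat 3 mm floor, on the underside. The open lip is at y = +60 mm (last 20 mm thin and bevelled), the rear wall's inner face at y = -52 mm, side walls 22 mm high at x = +-65 mm, falling to 11 mm towards the lip. Inside width 124 mm.
- scoop_grip (a point): Middle of the scoop's red upright grip block, 58 mm (scoop x) by 16 mm (scoop y) by 42 mm tall (13 to 55 mm over the scoop's underside); this point is 60 mm behind the scoop's origin and 40 mm up. Pinch it from above across its 16 mm, fingers before and behind it; the front finger goes inside the scoop over its floor.
- stop: Fixed yellow steel stop, a straight upright wall 150 mm long (its x) and 50 mm high. The origin lies on the bench at the middle of the working face, which looks along its own -y; foot and ribs lie behind it, to y = +32 mm.
- coil_a_center (a point): Centre of a loose wire coil holder, lying on its side in front of the stop: 83 by 31 by 31 mm (its solid part 66 by 24 by 27 mm), 35 g, length along its own x, about along the stop's y. The point is 14 mm above the bench.
- coil_b_center (a point): Centre of the other coil holder, the same as the first, beside it along the stop.
- tape_center (a point): Centre of the loose green and yellow pocket tape measure, 0.22 kg, standing on edge close behind the scoop's grip (3 to 8 mm of gap): 54 mm long (its solid part; 63 with the hook) along the scoop's x, 27 mm thick along the scoop's y, 46 to 54 mm tall; this point is 23 mm above the bench. Its own x points up while it stands.
- rest: Fixed blue steel rest, a table 140 mm (its x) by 100 mm (its y) with two black rubber strips, top 32 mm above the bench. The origin is on the bench under its middle. The scoop overhangs it a little all round; it sits squarely when its middle is over the rest's middle and its lip points along the rest's +y.
- reel: Bystander: grey solder reel standing on its flange, 54 mm in diameter, 35 mm high; origin at the middle of its underside.
- stand_tall: Bystander: soldering-iron stand with an upright wire coil, 120 by 73 by 179 mm; origin under its middle.
- sign: Bystander: pink folded desk sign, 88 by 130 by 148 mm tall; origin under its middle.
- cutters: Bystander: side cutters with red handles lying flat, 154 by 48 by 14 mm; origin under the middle.
- tape_big: Bystander: red and black tape measure lying on its side, 62 by 88 by 31 mm; origin under the middle.

How it is judged:
By the outcome, as a careful person would: the job done as asked, in the order asked, and still so for the second after the job is handed in, with the robot touching nothing.
It also fails if it takes over 67 s, if anything falls off the work surface, if the arm or the gripper's body presses on something with over 40 N, if the wrist force passes 120 N, or if a joint passes its speed limit or range.

## Robot

A 6-joint arm with a two-finger parallel gripper is mounted at the origin on a cart in front of the work surface, level with it; the furniture and walls round the work are solid. World frame = base frame: x ahead of the robot, y to its left, z up, the work surface at z = 0. Lengths are in mm, angles in rad, forces in N, time in s.
With the tool pointing down it reaches from about 300 to 775 mm from the base axis. Payload 14.6 kg.
Tool frame: the origin (TCP) lies midway between the tips of the shut fingers; the grasp point (between the pads) lies 19 mm behind it; z points along the fingers, y is the line along which they close (so a half turn about z gives the same grasp; the last joint's range is limited). The gripper opens to 85 mm and grips with 20 to 120 N. Pads are 22 mm wide; open, the fingers measure 114 mm over their backs; the gripper's body (76 mm by 85 mm) begins 54 mm behind the grasp point. The pads swing forward as they close: fully open they stand 13 mm farther back than shut.
Start: joints at [-1.32, 0.3, 1.521, -0, 1.321, -0.067], TCP at [171.855, -522.451, 194.181] pointing down, gripper open.
Joint ranges: [-3.03, 3.03], [-0.79, 2.21], [0.23, 2.52], [-1.04, 4.18], [0, 3.07], [-2.55, 2.55]. Speed limits (rad/s): [2.22, 2.22, 2.57, 3.14, 3.14, 3.14].

## Interface

Orientations are given as a 3x3 rotation matrix whose columns are the frame's x, y, z axes.
In Python, from plant import arm gives the robot as it stands.
- The arm moves only by the tool drive_tool, never from a script. Its argument "targets" is a list that holds one entry, the list of rows, each a list of 7 numbers: the shift along the tool's x, y, z in m, then the turn, a rotation vector about the tool's x, y, z in degrees, then the opening, from 0 (shut) to 1 (fully open). In form: [[[tx, ty, tz, wx, wy, wz, gripper], ...]]. A call has 1 to 10 rows; each row shifts and turns the commanded pose from where the row before left it, along the tool's axes as they then stand; what a row does not reach is not made up. A row lasts 1/8 s, in which the tool goes at most 62.5 mm and 10.7 degrees, less where a joint would pass 70% of its speed; a pose out of reach is approached as far as the arm can. A call with a gripper value outside its range is refused whole. The fingers move at their own pace and stop on an object; the grip force is fixed at half the most. Time passes only in rows, so rows that do not move let the fingers close. It gives the time, the measured TCP pose, the force, the opening and the grip force at its end, in the units of the state.
- arm.observe(): the state, without advancing time (a new reading comes with each control period).
- arm.get_image(name): name is "side" or "top" or "wrist"; returns the picture (420x560x3 uint8, red, green, blue); there is no depth.
- arm.camera_model(name): a dict with "mtx" (3x3 intrinsics, pixels), "k1" (the pictures are not rectified: a ray, as slopes to the right and down, at radius r is drawn at 1 + k1 r^2 times it, then the intrinsics apply), "world_to_cam" (4x4, takes a point from world to camera coordinates); the wrist camera has in their place "mount" (4x4, takes a point from camera to tool coordinates, whose origin is the TCP and whose axes are the flange's). Camera axes: x right, y up, looking along -z (the intrinsics and any distortion apply to the point x, -y, -z); pixel columns grow to the right and rows downward; lengths in mm; the calibration is good to about 2 mm. A picture is of the moment at which its call begins: read the wrist's pose just before it. camera_model takes no time and is no camera call.
- arm.job_done(): hands the job in; it is judged then, once.
The state is a dict: "t": time; "joints": joint angles; "joint_vel": joint speeds; "effort": joint torques, N m; "tool_pos": TCP position; "eef_rot": TCP orientation; "contact_force": force on the tool from outside, world axes, zero at the start; "wrist_torque": the same for the moment, N m; "width": finger opening in mm; "grip_force": force on a finger pad.
Only numpy, scipy, OpenCV 4.12 (cv2) and the standard library are available. Lean on these libraries where they do the work, as an engineer would, in place of code of your own. Each camera call takes 0.05 s, during which the arm holds its last target. There are 200 camera calls.

## Working session

There is one attempt and no reset: what is moved stays moved. The work goes in short steps, Python scripts to look and compute and a tool call to move; the robot and the scene stay as the last step left them, time stands still between calls to the robot, and variables do not carry over. Pictures are saved under pics/ and viewed, at most 10 in all, crops included, and the job is handed in when it is done.

Besides the shell and the picture viewer there is one more tool, called by a JSON object that holds its "name" and its "arguments", one argument or row to a line. drive_tool: Moves the arm, as the interface text tells. Its arguments: {"type":"object","properties":{"targets":{"type":"array"}},"required":["targets"]}

```bash
mkdir -p pics; ls
python3 - <<'E'
from plant import arm
import cv2,numpy as np
s=arm.observe();print(s['t'],s['tool_pos'],np.round(s['eef_rot'],3).tolist(),s['width'])
for n in("top","side","wrist"):
    im=arm.get_image(n);cv2.imwrite(f"pics/{n}0.png",im[...,::-1]);m=arm.camera_model(n);print(n,{k:np.round(v,3).tolist() for k,v in m.items() if not isinstance(v,str)})
E
```

```text
pics
0.0 [ 171.80101132 -522.17181161  193.61812972] [[0.95, 0.313, -0.0], [0.313, -0.95, 0.001], [0.0, -0.001, -1.0]] 85.45532624396155
top {'mtx': [[456.897, 0.0, 280.849], [0.0, 456.897, 213.862], [0.0, 0.0, 1.0]], 'k1': -0.07, 'world_to_cam': [[-0.001, -1.0, -0.004, -42.063], [0.983, -0.001, 0.182, -572.476], [-0.182, -0.003, 0.983, -1664.299], [0.0, 0.0, 0.0, 1.0]]}
side {'mtx': [[510.67, 0.0, 281.36], [0.0, 510.67, 215.784], [0.0, 0.0, 1.0]], 'k1': 0.037, 'world_to_cam': [[0.987, -0.16, -0.012, -538.789], [0.073, 0.38, 0.922, -100.727], [-0.143, -0.911, 0.387, -1742.222], [0.0, 0.0, 0.0, 1.0]]}
wrist {'mtx': [[310.258, 0.0, 281.418], [0.0, 310.258, 208.775], [0.0, 0.0, 1.0]], 'k1': -0.045, 'mount': [[-0.001, 0.964, 0.266, 66.61], [1.0, 0.001, 0.0, -0.643], [-0.0, 0.266, -0.964, -179.751], [0.0, 0.0, 0.0, 1.0]]}
```

View pics/top0.png

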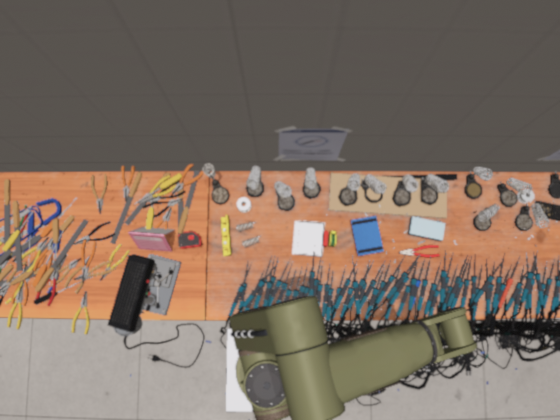

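View pics/side0.png

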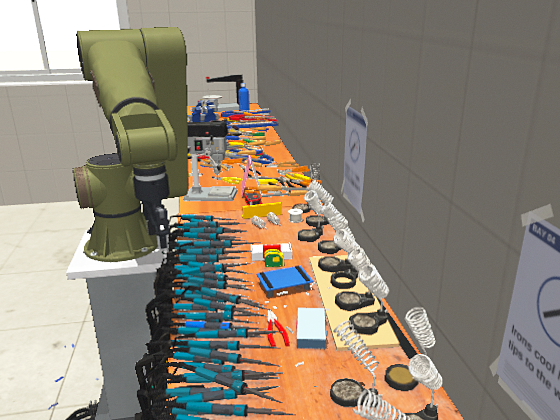

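The top view shows the stop at about (226,235), the coils at (245,227) and (251,241), and the scoop at (308,238). The red grip is at (327,238), the tape at (334,239) and the rest at (367,236). The lip points along +y in the world.

```bash
cat > h.py <<'E'
from plant import arm
import cv2,numpy as np
def cam(n,s=None):
    m=arm.camera_model(n)
    if n=="wrist":
        s=s or arm.observe();T=np.eye(4);T[:3,:3]=s['eef_rot'];T[:3,3]=s['tool_pos'];c2w=T@np.array(m['mount'])
    else: c2w=np.linalg.inv(np.array(m['world_to_cam']))
    return np.array(m['mtx']),m['k1'],c2w
def ray(c,uv):
    K,k,M=c;d=np.array([(uv[0]-K[0,2])/K[0,0],(uv[1]-K[1,2])/K[1,1]]);p=d.copy()
    for _ in range(20):p=d/(1+k*(p@p))
    v=M[:3,:3]@np.array([p[0],-p[1],-1.]);return M[:3,3],v/np.linalg.norm(v)
def plane(c,uv,z):
    o,v=ray(c,uv);return o+v*(z-o[2])/v[2]
def two(c1,u1,c2,u2):
    (o1,v1),(o2,v2)=ray(c1,u1),ray(c2,u2);t=np.linalg.lstsq(np.c_[v1,-v2],o2-o1,rcond=None)[0]
    a,b=o1+t[0]*v1,o2+t[1]*v2;return (a+b)/2,np.linalg.norm(a-b)
def proj(c,X):
    K,k,M=c;q=np.linalg.inv(M)@np.r_[X,1];p=np.array([q[0],-q[1]])/-q[2];p=p*(1+k*(p@p));return p*K[0,0]+K[:2,2]
def snap(n,f):
    s=arm.observe();im=arm.get_image(n)[...,::-1].copy();cv2.imwrite(f"pics/{f}.png",im);c=cam(n,s);np.savez(f"pics/{f}.npz",K=c[0],k=c[1],M=c[2]);return im,c
def load(f):
    d=np.load(f"pics/{f}.npz");return cv2.imread(f"pics/{f}.png"),(d['K'],float(d['k']),d['M'])
E
python3 - <<'E'
from h import *
c=cam("top")
for n,u,z in[("stop",(226,235),25),("ca",(245,227),14),("cb",(251,241),14),("scoop",(308,238),3),("grip",(327,238),55),("tape",(334,239),50),("rest",(367,236),32),("reel",(244,204),35),("cut",(425,252),5),("sign",(152,238),70)]:print(n,plane(c,u,z).round())
E
```

```text
stop [496. 166.  25.]
ca [529.  95.  14.]
cb [475.  71.  14.]
scoop [ 487. -146.    3.]
grip [ 480. -214.   55.]
tape [ 477. -241.   50.]
rest [ 491. -368.   32.]
reel [614.  98.  35.]
cut [ 432. -594.    5.]
sign [479. 435.  70.]
```

{"name": "drive_tool", "arguments": {
  "targets": [
    [[0.039,-0.022,-0.003,0,0,0,1],[0.039,-0.022,-0.003,0,0,0,1],[0.039,-0.022,-0.003,0,0,0,1],[0.039,-0.022,-0.003,0,0,0,1],[0.039,-0.022,-0.003,0,0,0,1],[0.039,-0.022,-0.003,0,0,0,1],[0.039,-0.022,-0.003,0,0,0,1],[0.039,-0.022,-0.003,0,0,0,1],[0.038,-0.02,0,0,0,9,1],[0.038,-0.015,0,0,0,9.2,1]]
  ]
}}

```text
t: 1.4
tool_pos: [479.0, -204.6, 218.3]
eef_rot: [[1.0, -0.004, 0.0], [-0.004, -1.0, -0.0], [0.0, 0.0, -1.0]]
contact_force: [0.6, 0.1, 0.3]
width: 85.2
grip_force: 0.0
```

Run:
```python
from h import *
im,c=snap("wrist","w1");s=arm.observe();print(s['t'],s['tool_pos'],np.round(s['eef_rot'],3).tolist())
```

```text
1.45 [ 481.87310501 -202.77882427  217.94574406] [[1.0, -0.014, 0.001], [-0.014, -1.0, 0.001], [0.001, -0.001, -1.0]]
```

View pics/w1.png

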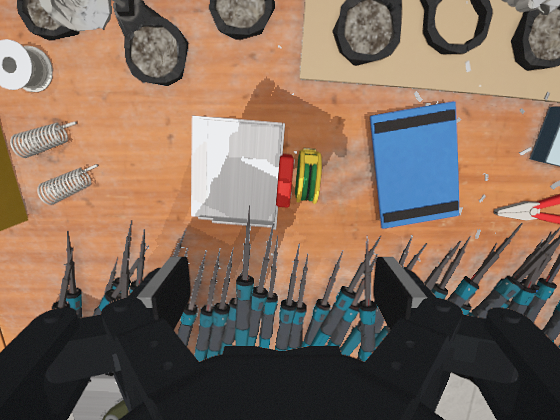

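Wrist view: the scoop spans (192–285, 115–227), the red grip is at (286,180), the tape at (309,177) and the rest at (415,165). The coils are at (42,139) and (67,185), and the stop is cut off at the left edge. I'll move left for a second view.

{"name": "drive_tool", "arguments": {
  "targets": [
    [[0,-0.05,0,0,0,0,1],[0,-0.05,0,0,0,0,1],[0,-0.05,0,0,0,0,1],[0,0,0,0,0,0,1],[0,0,0,0,0,0,1]]
  ]
}}

```text
t: 2.08
tool_pos: [478.2, -56.3, 218.1]
eef_rot: [[1.0, 0.001, -0.0], [0.001, -1.0, -0.0], [-0.0, 0.0, -1.0]]
contact_force: [-0.4, -0.1, 0.0]
width: 85.5
grip_force: 0.0
```

Run:
```python
from h import *
im,c=snap("wrist","w2");s=arm.observe();print(s['t'],s['tool_pos'],np.round(s['eef_rot'],3).tolist())
```

```text
2.125 [478.14769212 -56.68373593 218.0713726 ] [[1.0, -0.0, -0.0], [-0.0, -1.0, -0.0], [-0.0, 0.0, -1.0]]
```

View pics/w2.png

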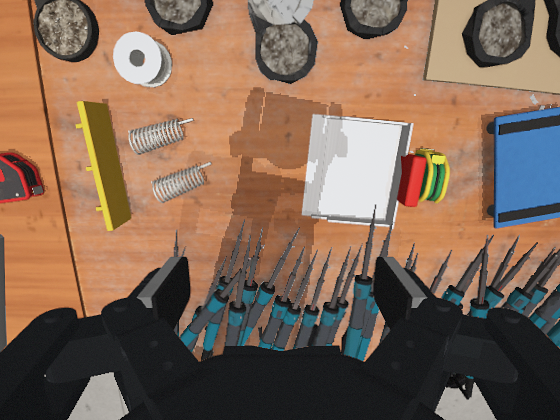

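The second view shows the stop's foot line from about (101,101) to (131,218) and the coils at (157,134) and (181,183). The grip is at (412,180), the tape at (434,177) and the scoop lip runs (313,115)–(303,215). The stop is turned about 14° one way and the scoop about 7° the other. Next I'll measure with masks.

Run:
```python
from h import *
import sys
C={}
for f in("w1","w2"):
    im,c=load(f);C[f]=c;hsv=cv2.cvtColor(im,cv2.COLOR_BGR2HSV);H,S,V=cv2.split(hsv)
    ms={"red":((H<6)|(H>172))&(S>180)&(V>90),"yel":(H>20)&(H<34)&(S>150)&(V>60),"grn":(H>38)&(H<75)&(S>90),"blue":(H>98)&(H<116)&(S>140)&(V>80),"scoop":(S<30)&(V>140)}
    for n,m in ms.items():
        m=m.astype(np.uint8);m[240:]=0;m=cv2.morphologyEx(m,cv2.MORPH_CLOSE,np.ones((3,3)))
        for k in sorted(cv2.findContours(m,0,1)[0],key=cv2.contourArea)[::-1][:3]:
            if cv2.contourArea(k)<120: continue
            q=cv2.approxPolyDP(k,3.5,True)[:,0];r=cv2.boxPoints(cv2.minAreaRect(k))
            print(f,n,int(cv2.contourArea(k)),"poly",q.tolist() if len(q)<9 else len(q),"box",r.round().tolist())
a=cv2.imread("pics/w2.png")
b=np.hstack([cv2.resize(a[85:240,60:225],None,fx=2.4,fy=2.4,interpolation=2),cv2.resize(a[85:240,295:460],None,fx=2.4,fy=2.4,interpolation=2)])
d=cv2.imread("pics/w1.png");e=cv2.resize(d[90:240,180:340],None,fx=1.5,fy=1.5);cv2.imwrite("pics/z.png",b);print(b.shape)
```

```text
w1 red 646 poly [[283, 154], [276, 204], [287, 207], [292, 157]] box [[275.0, 206.0], [280.0, 153.0], [294.0, 154.0], [289.0, 207.0]]
w1 red 159 poly [[559, 194], [537, 201], [535, 207], [559, 203]] box [[533.0, 202.0], [559.0, 194.0], [561.0, 202.0], [536.0, 210.0]]
w1 red 149 poly [[533, 216], [559, 223], [559, 215]] box [[533.0, 219.0], [534.0, 211.0], [560.0, 215.0], [559.0, 223.0]]
w1 yel 1316 poly [[0, 127], [0, 230], [27, 219]] box [[0.0, 230.0], [0.0, 127.0], [27.0, 127.0], [27.0, 230.0]]
w1 yel 556 poly [[303, 149], [299, 152], [297, 201], [304, 164], [316, 163], [315, 203], [320, 154]] box [[296.0, 202.0], [299.0, 149.0], [322.0, 150.0], [319.0, 203.0]]
w1 grn 387 poly [[305, 164], [301, 199], [312, 200], [316, 165]] box [[301.0, 199.0], [305.0, 163.0], [317.0, 164.0], [313.0, 200.0]]
w1 blue 8155 poly 9 box [[369.0, 110.0], [454.0, 102.0], [466.0, 219.0], [381.0, 228.0]]
w1 scoop 8669 poly 12 box [[184.0, 224.0], [192.0, 115.0], [284.0, 122.0], [276.0, 231.0]]
w1 scoop 2111 poly [[0, 40], [0, 86], [31, 91], [45, 88], [51, 71], [44, 53]] box [[-0.0, 39.0], [51.0, 39.0], [51
[... 552 characters left out ...]
 [427, 199], [434, 200], [440, 193]] box [[426.0, 199.0], [433.0, 162.0], [446.0, 165.0], [439.0, 202.0]]
w2 blue 5653 poly 12 box [[494.0, 107.0], [559.0, 107.0], [559.0, 227.0], [494.0, 227.0]]
w2 scoop 8574 poly [[313, 114], [302, 214], [385, 219], [401, 126], [407, 123]] box [[301.0, 216.0], [313.0, 112.0], [407.0, 122.0], [396.0, 226.0]]
w2 scoop 2370 poly [[124, 34], [113, 52], [119, 73], [146, 86], [165, 81], [170, 73], [165, 48], [143, 33]] box [[103.0, 68.0], [125.0, 24.0], [181.0, 52.0], [159.0, 96.0]]
w2 scoop 1136 poly [[248, 1], [268, 21], [287, 23], [286, 35], [291, 33], [289, 24], [301, 22], [313, 0]] box [[248.0, 0.0], [313.0, 0.0], [313.0, 35.0], [248.0, 35.0]]
(372, 792, 3)
```

View pics/z.png

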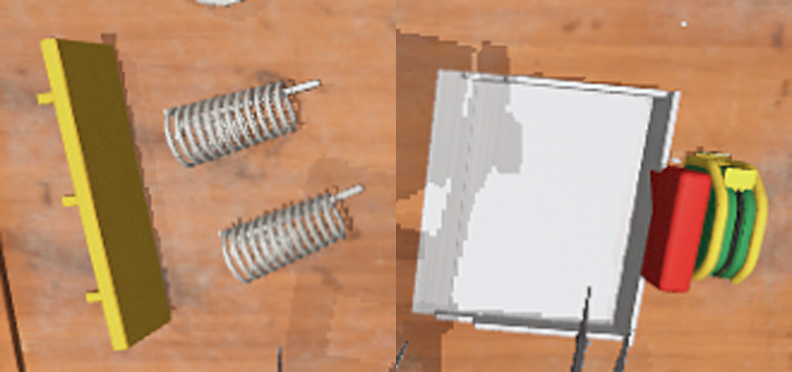

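```bash
python3 - <<'E'
from h import *
_,c2=load("w2");_,c1=load("w1")
P=lambda c,L,z:np.array([plane(c,u,z)[:2] for u in L])
def line(a):d=a[1]-a[0];return np.degrees(np.arctan2(d[1],d[0])),np.linalg.norm(d)
t=P(c2,[(84.2,101.7),(112.9,230)],50);b=P(c2,[(107.1,103.8),(131.3,217.5)],0)
for n,a in(("stop top",t),("bot",b)):print(n,a.round(1).tolist(),a.mean(0).round(1),line(a))
ca=P(c2,[(157,136),(179.6,184)],14);print("coils",ca.round(1).tolist())
lip=P(c2,[(312.5,114.2),(302,216)],2);print("lip",lip.round(1).tolist(),lip.mean(0),line(lip))
rear=P(c2,[(413.3,123.3),(393.3,228)],22);print("rear",rear.round(1).tolist(),rear.mean(0),line(rear))
g2=P(c2,[(413.3,155),(425.8,156.7),(418.3,205.8),(405.8,205)],55);print("grip w2",g2.round(1).tolist(),g2.mean(0))
g1=P(c1,[(283,154),(292,157),(288.5,207),(276,204)],55);print("grip w1",g1.round(1).tolist(),g1.mean(0))
print("grip two",two(c1,(285,180.5),c2,(415.8,180.6)))
print("coil two",two(c1,(42,139),c2,(157,136)),two(c1,(66,186),c2,(179.6,184)))
print("tape w1",P(c1,[(296,202),(299,149),(322,150),(319,203)],50).round(1).tolist())
r=P(c1,[(371,116),(455,103),(459.5,214),(383,227)],32);print("rest",r.round(1).tolist(),r.mean(0))
im,_=load("w1");cv2.imwrite("pics/z2.png",np.hstack([cv2.resize(im[130:220,265:335],None,fx=5,fy=5,interpolation=2),cv2.resize(im[90:240,360:475],None,fx=3,fy=3,interpolation=2)]))
E
python3 -c "
import cv2;print(cv2.imread('pics/z2.png').shape)"
```

```text
stop top [[569.4, 158.4], [422.2, 146.8]] [495.8 152.6] (np.float64(-175.49191353620782), np.float64(147.64659899055812))
bot [[569.9, 160.2], [422.6, 147.6]] [496.2 153.9] (np.float64(-175.12555523473324), np.float64(147.80866020065275))
coils [[530.6, 95.5], [471.1, 72.6]]
lip [[555.6, -94.0], [425.3, -83.3]] [490.48439217 -88.66823783] (np.float64(175.29457744079014), np.float64(130.73363529847884))
rear [[545.5, -211.7], [415.1, -199.8]] [ 480.34211421 -205.75679187] (np.float64(174.81397757021034), np.float64(130.92662525490704))
grip w2 [[511.5, -201.5], [509.8, -215.8], [453.5, -213.8], [454.4, -199.1]] [ 482.30232792 -207.56521515]
grip w1 [[513.0, -206.2], [509.7, -216.0], [452.9, -212.2], [456.5, -198.0]] [ 483.02472089 -208.10254069]
grip two (array([ 482.92445228, -208.31759614,   53.14829674]), np.float64(0.6973578340432345))
coil two (array([530.74919781,  97.2872583 ,   9.40432851]), np.float64(0.7100279427409117)) (array([471.58063854,  72.08407501,  15.58537653]), np.float64(0.28592636856780607))
tape w1 [[457.5, -221.0], [518.0, -223.9], [516.8, -249.5], [456.1, -247.7]]
rest [[553.5, -306.7], [568.5, -402.6], [436.5, -426.5], [420.1, -331.0]] [ 494.65006278 -366.69707675]
(450, 695, 3)
```

View pics/z2.png

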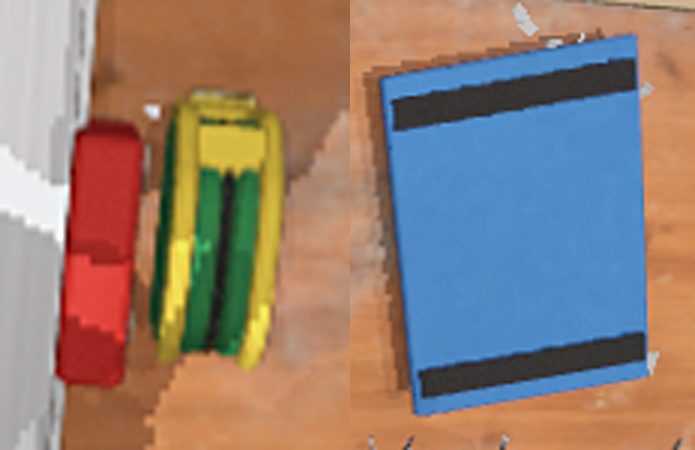

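The closeup shows the tape with its hook at the +x end, and the rest turned about +10°. The measurements agree: stop (496,153.5) at +4.8°, scoop at −5°, grip (482,−208) with its top at z≈53, and coils at ±30 mm along the stop. I'll pinch the tape by its ends, away from the grip, and slide it clear.

{"name": "drive_tool", "arguments": {
  "targets": [
    [[0.002,0.045,0.02,0,0,0,1],[0.002,0.045,0.02,0,0,0,1],[0.002,0.045,0.02,0,0,0,1],[0.002,0.044,0.02,0,0,0,1],[0,0,0,0,0,-10,1],[0,0,0,0,0,-10,1],[0,0,0,0,0,-10,1],[0,0,0,0,0,-10,1],[0,0,0,0,0,-10,1],[0,0,0,0,0,-10,1]]
  ]
}}

```text
t: 3.38
tool_pos: [485.7, -236.2, 137.9]
eef_rot: [[0.496, 0.868, -0.0], [0.868, -0.496, 0.0], [-0.0, -0.0, -1.0]]
contact_force: [0.2, 0.1, -0.4]
width: 85.6
grip_force: 0.0
```

{"name": "drive_tool", "arguments": {
  "targets": [
    [[0,0,0,0,0,-10,1],[0,0,0,0,0,-10,1],[0,0,0,0,0,-5,1],[0,0,0,0,0,0,1],[0,0,0,0,0,0,1]]
  ]
}}

```text
t: 4.0
tool_pos: [485.9, -235.6, 138.0]
eef_rot: [[0.09, 0.996, -0.0], [0.996, -0.09, 0.0], [0.0, -0.0, -1.0]]
contact_force: [0.4, 0.5, 0.1]
width: 85.2
grip_force: 0.0
```

Run:
```python
from h import *
im,c=snap("wrist","w3");s=arm.observe();print(s['t'],s['tool_pos'],np.round(s['eef_rot'],3).tolist())
for z in(23,50):print(proj(c,np.r_[s['tool_pos'][:2],z]))
```

```text
4.05 [ 486.02844917 -235.42530801  138.07599687] [[0.089, 0.996, -0.0], [0.996, -0.089, 0.0], [0.0, -0.0, -1.0]]
[282.48172236 194.94778287]
[282.59077097 201.72818443]
```

View pics/w3.png

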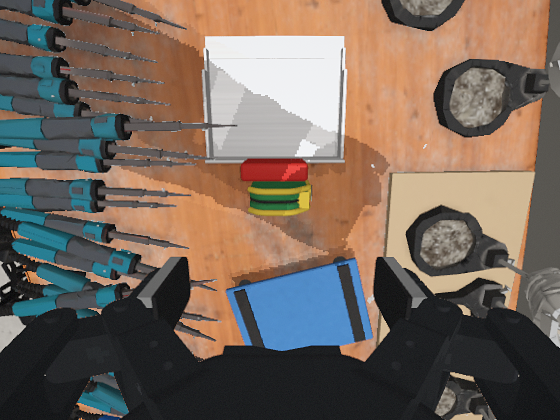

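The picture shows the tape at columns 248–311, rows 180–215, just under the grip (241–308, 158–180). The TCP projects to about (282,200), which is nearly centred on the tape.

Run:
```python
from h import *
im,c=load("w3");hsv=cv2.cvtColor(im,cv2.COLOR_BGR2HSV);H,S,V=cv2.split(hsv)
roi=np.zeros(H.shape,bool);roi[150:225,230:330]=1
for n,m in{"red":((H<6)|(H>172))&(S>180)&(V>90)&roi,"tape":(H>20)&(H<80)&(S>120)&roi}.items():
    m=cv2.morphologyEx(m.astype(np.uint8),cv2.MORPH_CLOSE,np.ones((3,3)))
    k=max(cv2.findContours(m,0,1)[0],key=cv2.contourArea)[:,0];x0,y0=k.min(0);x1,y1=k.max(0)+1;print(n,x0,y0,x1,y1)
    for z in(45,54):print(z,[plane(c,u,z)[:2].round(1).tolist() for u in((x0,(y0+y1)/2),(x1,(y0+y1)/2),((x0+x1)/2,y0),((x0+x1)/2,y1))])
# stereo tape: yellow block (front/hook side) and rim centre
```

```text
red 241 159 308 181
45 [[452.0, -204.6], [510.9, -210.0], [482.4, -197.7], [480.5, -217.1]]
54 [[453.2, -203.4], [510.2, -208.6], [482.6, -196.7], [480.8, -215.5]]
tape 248 181 311 216
45 [[455.0, -230.8], [511.8, -236.0], [484.9, -217.5], [481.9, -249.9]]
54 [[456.2, -228.8], [511.1, -233.8], [485.1, -215.8], [482.2, -247.2]]
```

{"name": "drive_tool", "arguments": {
  "targets": [
    [[0,-0.0025,0.035,0,0,0,1],[0,0,0.035,0,0,0,1],[0,0,0.035,0,0,0,1],[0,0,0.02,0,0,0,1],[0,0,0.006,0,0,0,1],[0,0,0,0,0,0,0.75],[0,0,0,0,0,0,0.75]]
  ]
}}

```text
t: 4.92
tool_pos: [484.2, -235.1, 8.2]
eef_rot: [[0.087, 0.996, 0.001], [0.996, -0.087, -0.001], [-0.001, 0.001, -1.0]]
contact_force: [0.5, -0.6, 1.0]
width: 64.0
grip_force: 0.0
```

{"name": "drive_tool", "arguments": {
  "targets": [
    [[0,0,0,0,0,0,0.6],[0,0,0,0,0,0,0.6],[0,0,0,0,0,0,0.6],[0,0,0,0,0,0,0.6]]
  ]
}}

```text
t: 5.42
tool_pos: [483.7, -234.8, 7.2]
eef_rot: [[0.087, 0.996, 0.0], [0.996, -0.087, 0.0], [0.0, 0.0, -1.0]]
contact_force: [0.1, 0.4, -0.5]
width: 51.2
grip_force: 0.0
```

{"name": "drive_tool", "arguments": {
  "targets": [
    [[0,0,0,0,0,0,0.5],[0,0,0,0,0,0,0.5],[0,0,0,0,0,0,0.5]]
  ]
}}

```text
t: 5.8
tool_pos: [483.7, -234.8, 7.2]
eef_rot: [[0.087, 0.996, 0.0], [0.996, -0.087, 0.0], [0.0, -0.0, -1.0]]
contact_force: [-0.7, 0.0, 0.9]
width: 42.7
grip_force: 0.2
```

Run:
```python
from h import *
a,c=snap("wrist","w4");s=arm.observe();print(s['width'],s['grip_force'],s['tool_pos'])
b,_=snap("side","s4");cv2.imwrite("pics/z4.png",np.hstack([a[100:420,100:460],cv2.resize(b[230:290,220:320],(533,320),interpolation=2)[:,:420]]))
```

```text
42.42255658382642 0.16173387877643108 [ 483.74825488 -234.79816574    7.19360277]
```

View pics/z4.png

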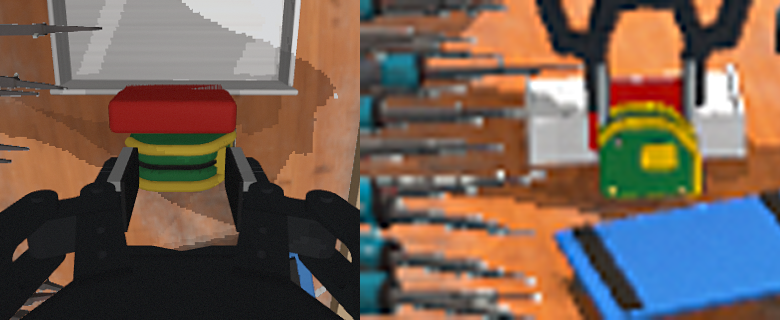

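Run:
```python
from h import *
c=cam("side")
for p in [(484-21,-233,7),(484+21,-237,7),(484-21,-233,27),(484-21,-233,45),(457,-249,0),(457,-222,0),(457,-222,50),(511,-249,0)]:
    u=proj(c,np.array(p,float));print(p,u.round(1),((u-[220,230])*5.33+[360,0]).round())
w=cam("wrist")
for p in [(484-21,-233,7),(484+21,-237,7),(484-21,-233,27)]:print(p,(proj(w,np.array(p,float))-[100,100]).round())
```

```text
(463, -233, 7) [267.1 263.5] [611. 179.]
(505, -237, 7) [280.6 262.9] [683. 176.]
(463, -233, 27) [266.9 257.8] [610. 148.]
(463, -233, 45) [266.8 252.6] [609. 121.]
(457, -249, 0) [265.9 268.1] [605. 203.]
(457, -222, 0) [264.8 264. ] [599. 181.]
(457, -222, 50) [264.4 249.8] [596. 105.]
(511, -249, 0) [283.1 266.6] [696. 195.]
(463, -233, 7) [149. 137.]
(505, -237, 7) [218. 137.]
(463, -233, 27) [146. 150.]
```

{"name": "drive_tool", "arguments": {
  "targets": [
    [[0,0,0,0,0,0,0.4],[0,0,0,0,0,0,0.4]]
  ]
}}

```text
t: 6.15
tool_pos: [484.2, -235.1, 8.2]
eef_rot: [[0.087, 0.996, 0.001], [0.996, -0.087, -0.001], [-0.001, 0.001, -1.0]]
contact_force: [-2.1, 1.1, 10.4]
width: 34.3
grip_force: 5.4
```

Run:
```python
from h import *
a,c=snap("wrist","w5");b,d=snap("side","s5");s=arm.observe();print(s['width'],s['grip_force'],s['contact_force'])
cv2.imwrite("pics/z5.png",np.hstack([cv2.resize(a[170:330,190:350],(400,400),interpolation=2),cv2.resize(b[228:278,245:295],(400,400),interpolation=0)]))
```

```text
34.29950194840309 5.38399923738325 [-2.70034837 -0.64864949 10.4338549 ]
```

View pics/z5.png

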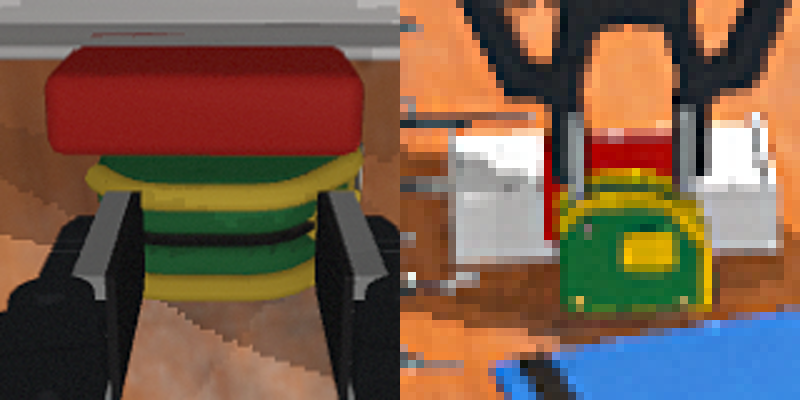

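The view shows the tips sitting on the tape's rounded shoulders, at wrist px ≈(247,247) on the left. They look higher than the stated TCP, so I'll check tip depth from the known opening.

Run:
```python
from h import *
m=arm.camera_model("wrist");K=(np.array(m['mtx']),m['k1'],np.array(m['mount']))
for u,y in(((246.5,247),-17.2),((316.5,247),17.2),((231,247),-17.2-8)):
    o,v=ray(K,u);t=(y-o[1])/v[1];print(u,(o+v*t).round(1))
for X in((11,-17,0),(11,-17,-10),(11,-17,-35),(-11,-17,-5)):print(X,((proj(K,np.array(X,float)))).round())
# w3 tips at opening 85: inner upper corner approx (187,259) and (375,259)
for u,y in(((187,259),-42.7),((375,259),42.7)):
    o,v=ray(K,u);t=(y-o[1])/v[1];print("open",u,(o+v*t).round(1))
s=arm.observe();print(np.round(s['joints'],3),s['tool_pos'])
# independent: rough check of tool z by side view of grey tip
print(plane(cam("side"),(266.9,252.4),8).round(),plane(cam("side"),(281,252.4),8).round())
```

```text
(246.5, 247) [ 12.4 -17.2 -46. ]
(316.5, 247) [  5.7  17.2 -30. ]
(231, 247) [ 10.5 -25.2 -41.4]
(11, -17, 0) [255. 220.]
(11, -17, -10) [254. 225.]
(11, -17, -35) [249. 241.]
(-11, -17, -5) [255. 257.]
open (187, 259) [ 10.1 -42.7 -54.4]
open (375, 259) [  6.6  42.7 -47.1]
[-0.52   0.503  1.716 -0.     0.921 -0.433] [ 484.15619543 -235.15605304    8.17675954]
[ 472. -159.    8.] [ 518. -168.    8.]
```

The evidence agrees from the wrist view at two openings, the side view and the force. The real tips stand about 38 mm (34 mm opening) to 50 mm (fully open) short of the nominal TCP. I'll open and go lower in steps, watching the force.

{"name": "drive_tool", "arguments": {
  "targets": [
    [[0,0,0,0,0,0,1],[0,0,0,0,0,0,1],[0,0,0,0,0,0,1],[0,0,0,0,0,0,1],[0,0,0.006,0,0,0,1],[0,0,0.006,0,0,0,1]]
  ]
}}

```text
t: 7.0
tool_pos: [483.6, -234.7, -5.4]
eef_rot: [[0.087, 0.996, -0.0], [0.996, -0.087, 0.0], [0.0, -0.0, -1.0]]
contact_force: [0.5, 0.5, 0.5]
width: 85.4
grip_force: 0.0
```

{"name": "drive_tool", "arguments": {
  "targets": [
    [[0,0,0.008,0,0,0,1],[0,0,0.008,0,0,0,1],[0,0,0,0,0,0,1]]
  ]
}}

```text
t: 7.38
tool_pos: [483.3, -234.6, -21.6]
eef_rot: [[0.087, 0.996, -0.001], [0.996, -0.087, 0.001], [0.001, -0.001, -1.0]]
contact_force: [-0.5, 1.1, -0.3]
width: 85.5
grip_force: 0.0
```

{"name": "drive_tool", "arguments": {
  "targets": [
    [[0,0,0.007,0,0,0,1],[0,0,0,0,0,0,0.7],[0,0,0,0,0,0,0.7],[0,0,0,0,0,0,0.6],[0,0,0,0,0,0,0.6],[0,0,0,0,0,0,0.55],[0,0,0,0,0,0,0.55]]
  ]
}}

```text
t: 8.25
tool_pos: [484.0, -234.9, -27.4]
eef_rot: [[0.087, 0.996, 0.001], [0.996, -0.087, -0.0], [-0.0, 0.001, -1.0]]
contact_force: [-0.6, 1.5, 6.1]
width: 53.4
grip_force: 63.9
```

{"name": "drive_tool", "arguments": {
  "targets": [
    [[-0.01,0,0,0,0,0,0.55],[-0.01,0,0,0,0,0,0.55],[0,0.015,0,0,0,0,0.55],[0,0.015,0,0,0,0,0.55],[0,0.014,0,0,0,0,0.55],[0,0.01,0,0,0,0,0.55],[0,0,0,0,0,0,0.55],[0,0,0,0,0,0,0.75],[0,0,0,0,0,0,0.75],[0,0,0,0,0,0,0.75]]
  ]
}}

```text
t: 9.5
tool_pos: [535.4, -259.3, -28.0]
eef_rot: [[0.087, 0.996, -0.001], [0.996, -0.087, 0.0], [0.0, -0.001, -1.0]]
contact_force: [0.1, 0.6, -0.6]
width: 64.0
grip_force: 0.0
```

{"name": "drive_tool", "arguments": {
  "targets": [
    [[0,0,-0.015,0,0,0,0.75],[0,0,-0.03,0,0,0,1],[0,0,-0.06,0,0,0,1],[0,-0.05,-0.06,0,0,10,1],[0,0,-0.03,0,0,10,1],[0,0,0,0,0,10,1],[0,0,0,0,0,10,1],[0,0,0,0,0,10,1],[0,0,0,0,0,10,1],[0,0,0,0,0,10,1]]
  ]
}}

```text
t: 10.75
tool_pos: [495.9, -255.9, 156.3]
eef_rot: [[0.967, 0.253, 0.001], [0.253, -0.967, -0.001], [0.001, 0.001, -1.0]]
contact_force: [-0.1, -0.3, 0.2]
width: 85.5
grip_force: 0.0
```

{"name": "drive_tool", "arguments": {
  "targets": [
    [[0,0,0,0,0,10,1],[0,0,0,0,0,10,1],[0,0,0,0,0,0,1],[0,0,0,0,0,0,1],[0,0,0,0,0,0,1]]
  ]
}}

```text
t: 11.38
tool_pos: [495.9, -255.9, 155.4]
eef_rot: [[0.996, -0.085, 0.0], [-0.085, -0.996, -0.0], [0.0, 0.0, -1.0]]
contact_force: [0.7, -0.3, 0.6]
width: 85.3
grip_force: 0.0
```

Run:
```python
from h import *
im,c=snap("wrist","w6");s=arm.observe();print(s['t'],s['tool_pos'],np.round(s['eef_rot'],3).tolist())
hsv=cv2.cvtColor(im,cv2.COLOR_BGR2HSV);H,S,V=cv2.split(hsv)
for n,m in{"red":((H<6)|(H>172))&(S>180)&(V>90),"tape":(H>20)&(H<80)&(S>120)}.items():
    m=m.astype(np.uint8);m[240:]=0;m=cv2.morphologyEx(m,cv2.MORPH_CLOSE,np.ones((5,5)))
    for k in sorted(cv2.findContours(m,0,1)[0],key=cv2.contourArea)[::-1][:2]:
        if cv2.contourArea(k)<200:continue
        b=cv2.boxPoints(cv2.minAreaRect(k));print(n,b.round().tolist(),[plane(c,u,54 if n=="red" else 48)[:2].round(1).tolist() for u in b],plane(c,b.mean(0),54).round(1))
```

```text
11.425 [ 495.88209815 -255.93354492  155.30131446] [[0.996, -0.085, 0.0], [-0.085, -0.996, -0.0], [0.0, 0.0, -1.0]]
red [[224.0, 180.0], [245.0, 180.0], [245.0, 239.0], [224.0, 239.0]] [[516.6, -204.5], [514.9, -223.7], [457.6, -217.0], [459.3, -196.7]] [ 487.9 -210.6   54. ]
red [[537.0, 202.0], [559.0, 202.0], [559.0, 231.0], [537.0, 231.0]] [[470.4, -501.3], [468.5, -524.2], [438.1, -529.1], [440.2, -505.5]] [ 454.5 -514.9   54. ]
tape [[270.0, 118.0], [297.0, 118.0], [297.0, 182.0], [270.0, 182.0]] [[567.7, -251.6], [565.6, -275.6], [507.9, -271.3], [510.0, -246.1]] [ 539.  -261.2   54. ]
```

The tape was set down at about (538,−261), clear of the finger path. Now the grip.

{"name": "drive_tool", "arguments": {
  "targets": [
    [[-0.0177,-0.0466,0,0,0,0,0.5],[0,0,0.04,0,0,0,0.5],[0,0,0.04,0,0,0,0.5],[0,0,0,0,0,0,0.5],[0,0,0,0,0,0,0.5]]
  ]
}}

```text
t: 12.05
tool_pos: [483.0, -208.4, 76.7]
eef_rot: [[0.996, -0.087, 0.001], [-0.087, -0.996, -0.001], [0.001, 0.001, -1.0]]
contact_force: [-0.2, 0.0, 0.3]
width: 42.8
grip_force: 0.0
```

Run:
```python
from h import *
im,c=snap("wrist","w7");s=arm.observe();print(s['t'],s['tool_pos'])
H,S,V=cv2.split(cv2.cvtColor(im,cv2.COLOR_BGR2HSV))
m=(((H<6)|(H>172))&(S>180)&(V>60)).astype(np.uint8);m[:,:180]=0;m[:,380:]=0
k=max(cv2.findContours(m,0,1)[0],key=cv2.contourArea)[:,0]
p=np.array([plane(c,u,54)[:2] for u in k]);R=s['eef_rot'];q=(p-s['tool_pos'][:2])@R[:2,:2];print(k.min(0),k.max(0),"tool-frame grip x,y range",q.min(0).round(1),q.max(0).round(1))
for r in range(k[:,1].min()+5,k[:,1].max(),12):
    xs=np.where(m[r])[0];print(r,[((plane(c,(x,r),54)-s['tool_pos'])@R)[:2].round(1).tolist() for x in(xs.min(),xs.max()+1)])
```

```text
12.1 [ 483.18112126 -208.47994694   77.00824982]
[270 176] [292 263] tool-frame grip x,y range [-29.7  -8.4] [32.8  7.1]
181 [[29.4, -6.6], [29.4, 6.6]]
193 [[21.3, -8.0], [21.2, 7.3]]
205 [[13.0, -8.1], [13.0, 7.4]]
217 [[4.5, -8.2], [4.5, 7.5]]
229 [[-4.1, -8.3], [-4.1, 7.6]]
241 [[-13.0, -8.4], [-13.0, 6.9]]
253 [[-22.0, -7.8], [-22.0, 7.0]]
```

{"name": "drive_tool", "arguments": {
  "targets": [
    [[0,0,0.03,0,0,0,0.5],[0,0,0.03,0,0,0,0.5],[0,0,0.018,0,0,0,0.5],[0,0,0.006,0,0,0,0.5],[0,0,0.003,0,0,0,0.5],[0,0,0,0,0,0,0.5]]
  ]
}}

```text
t: 12.85
tool_pos: [482.7, -208.2, -11.1]
eef_rot: [[0.996, -0.087, 0.001], [-0.087, -0.996, -0.0], [0.001, 0.0, -1.0]]
contact_force: [-0.7, -0.1, -0.3]
width: 42.7
grip_force: 0.0
```

{"name": "drive_tool", "arguments": {
  "targets": [
    [[0,0,0,0,0,0,0.1],[0,0,0,0,0,0,0.1],[0,0,0,0,0,0,0.1],[0,0,0,0,0,0,0.1],[0,0,0,0,0,0,0.1]]
  ]
}}

```text
t: 13.48
tool_pos: [482.7, -208.2, -11.2]
eef_rot: [[0.996, -0.087, 0.001], [-0.087, -0.996, -0.0], [0.001, 0.0, -1.0]]
contact_force: [-0.6, 0.4, 6.1]
width: 15.0
grip_force: 59.5
```

{"name": "drive_tool", "arguments": {
  "targets": [
    [[0,0,-0.006,0,0,0,0.1],[0,0,-0.006,0,0,0,0.1],[0,0,0,0,0,-4.9,0.1],[0,0,0,0,0,-4.9,0.1],[0.0107,-0.024,0,0,0,0,0.1],[0.0107,-0.024,0,0,0,0,0.1],[0.0107,-0.024,0,0,0,0,0.1],[0.0106,-0.023,0,0,0,0,0.1],[0,0,0,0,0,0,0.1],[0,0,0,0,0,0,0.1]]
  ]
}}

```text
t: 14.72
tool_pos: [516.8, -110.0, 0.3]
eef_rot: [[0.996, 0.084, -0.0], [0.084, -0.996, -0.0], [-0.0, 0.0, -1.0]]
contact_force: [-0.3, -0.2, -3.2]
width: 15.2
grip_force: 59.0
```

Run:
```python
from h import *
im,c=snap("wrist","w8");s=arm.observe();print(s['t'],s['tool_pos'],np.round(s['eef_rot'],3).tolist(),s['width'],s['contact_force'].round(1),s['wrist_torque'].round(2))
cv2.imwrite("pics/z8.png",im[:260])
```

```text
14.775 [ 5.16708971e+02 -1.10245894e+02  2.71419356e-01] [[0.997, 0.083, -0.0], [0.083, -0.997, -0.0], [-0.0, 0.0, -1.0]] 14.847973010148708 [-0.9  0.3 -3.2] [-0.05  0.02 -0.01]
```

View pics/z8.png

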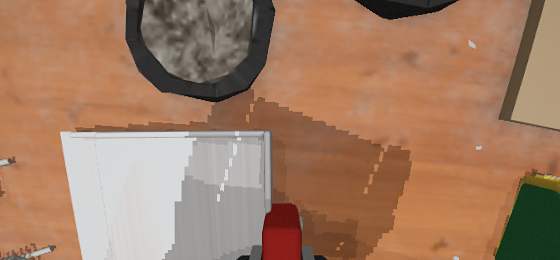

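The view shows the scoop held level with its far side edge running (61,132)–(270,131). The coil wires are at the far left, still ahead of the lip. Next I lower it to the bench and push.

{"name": "drive_tool", "arguments": {
  "targets": [
    [[0,0,0.006,0,0,0,0.1],[0,0,0.004,0,0,0,0.1],[0,0,0.002,0,0,0,0.1],[0,0,0,0,0,0,0.1]]
  ]
}}

```text
t: 15.28
tool_pos: [516.7, -110.1, -11.2]
eef_rot: [[0.996, 0.084, -0.0], [0.084, -0.996, -0.0], [-0.0, 0.0, -1.0]]
contact_force: [-8.0, 0.1, 11.9]
width: 15.1
grip_force: 61.0
```

Run:
```python
from h import *
_,c=load("w8");s=arm.observe();R=np.array([[0.9965,.0837,0],[.0837,-.9965,0],[0,0,-1]])
for u,z in(((61,132),14),((270,131),33)):print(((plane(c,u,z)-[516.7,-110.2,0])@R)[:2].round(1))
print(s['tool_pos'],s['contact_force'].round(1),s['wrist_torque'].round(2))
```

```text
[  63.3 -118.1]
[63.2 -5.9]
[ 516.7027742  -110.06395222  -11.1591461 ] [-8.   0.1 11.9] [-0.05  1.17  0.01]
```

{"name": "drive_tool", "arguments": {
  "targets": [
    [[0,0,-0.0007,0,0,0,0.1],[0,0,0,0,0,0,0.1],[0,-0.003,0,0,0,0,0.1],[0,-0.005,0,0,0,0,0.1]]
  ]
}}

```text
t: 15.78
tool_pos: [516.3, -101.6, -11.1]
eef_rot: [[0.996, 0.084, 0.0], [0.084, -0.996, -0.0], [0.0, 0.0, -1.0]]
contact_force: [0.8, -1.0, -1.4]
width: 15.1
grip_force: 59.3
```

Run:
```python
from h import *
s=arm.observe();print(s['tool_pos'],s['contact_force'].round(1),s['wrist_torque'].round(2))
```

```text
[ 516.33333145 -101.58249215  -11.11705439] [ 0.8 -1.  -1.4] [-0.23 -0.12 -0.02]
```

{"name": "drive_tool", "arguments": {
  "targets": [
    [[0,-0.008,0.0003,0,0,0,0.1],[0,-0.008,0,0,0,0,0.1],[0,-0.008,0,0,0,0,0.1],[0,-0.008,0,0,0,0,0.1],[0,-0.008,0,0,0,0,0.1],[0,-0.008,0,0,0,0,0.1],[0,-0.008,0,0,0,0,0.1],[0,-0.008,0,0,0,0,0.1],[0,-0.008,0,0,0,0,0.1],[0,0,0,0,0,0,0.1]]
  ]
}}

```text
t: 17.02
tool_pos: [510.3, -28.9, -11.2]
eef_rot: [[0.996, 0.084, 0.0], [0.084, -0.996, 0.001], [0.0, -0.001, -1.0]]
contact_force: [1.0, 2.7, 7.3]
width: 15.5
grip_force: 60.3
```

Run:
```python
from h import *
im,c=snap("wrist","w9");s=arm.observe();print(s['tool_pos'],s['contact_force'].round(1),s['wrist_torque'].round(2))
H,S,V=cv2.split(cv2.cvtColor(im,cv2.COLOR_BGR2HSV));m=((H>20)&(H<34)&(S>150)&(V>60)).astype(np.uint8);m[:,300:]=0
print(m.sum());R=s['eef_rot'];st=np.array([496,153.5,0]);B=np.array([[.9965,-.0837],[.0837,.9965]])
for r in range(0,260,25):
    xs=np.where(m[r])[0]
    if len(xs)>3:p=plane(c,(xs.max()+1,r),0);print(r,xs.min(),xs.max(),p[:2].round(1),((p-st)[:2]@B).round(1))
```

```text
[510.29453979 -28.93882667 -11.15613568] [-0.3  3.6  6.5] [ 0.61 -0.01  0.02]
149
```

{"name": "drive_tool", "arguments": {
  "targets": [
    [[0,-0.006,0,0,0,0,0.1],[0,-0.006,0,0,0,0,0.1],[0,-0.006,0,0,0,0,0.1],[0,-0.006,0,0,0,0,0.1],[0,-0.006,0,0,0,0,0.1],[0,-0.006,0,0,0,0,0.1],[0,-0.006,0,0,0,0,0.1]]
  ]
}}

```text
t: 17.95
tool_pos: [506.8, 12.1, -11.2]
eef_rot: [[0.996, 0.084, 0.0], [0.084, -0.996, -0.0], [0.0, 0.0, -1.0]]
contact_force: [0.4, -6.3, 5.3]
width: 15.2
grip_force: 60.3
```

Run:
```python
from h import *
im,c=snap("wrist","w10");s=arm.observe();print(s['tool_pos'],s['contact_force'].round(1),s['wrist_torque'].round(2))
H,S,V=cv2.split(cv2.cvtColor(im,cv2.COLOR_BGR2HSV));m=((H>18)&(H<36)&(S>140)&(V>50)).astype(np.uint8);m[:,300:]=0;m[270:]=0
print(m.sum())
for r in range(0,270,25):
    xs=np.where(m[r])[0]
    if len(xs)>3:p=plane(c,(xs.max()+1,r),0);print(r,xs.min(),xs.max(),p[:2].round(1))
t,ct=snap("top","t10");X=[(plane(ct,u,3)) for u in((226,235),)]
# coil positions in scoop: sample dark/bright texture variance per column for wrist view inside scoop
g=cv2.cvtColor(im,cv2.COLOR_BGR2GRAY);e=cv2.Canny(g,60,150);e[:140]=0;e[270:]=0
for y in range(120,270,15):print(y,''.join('#' if e[y:y+15,x:x+10].sum()/255>25 else '+' if e[y:y+15,x:x+10].sum()/255>10 else '.' for x in range(0,400,10)))
```

```text
[506.75101829  12.62645746 -11.14707322] [ 0.1 -1.5  6.2] [-0.17 -0.13 -0.05]
3691
125 0 19 [562.  159.9]
150 0 23 [548.5 159.2]
175 0 6 [533.6 171.4]
200 2 33 [520.  156.9]
225 0 6 [503.1 176.1]
250 0 45 [489.2 153.5]
120 ........................................
135 ..+................+++++++#.............
150 ..#...+...........+.......#+............
165 +###############+.+.......#+.........#..
180 ###############++.++.+.+++#+........++..
195 ##############+..++.......++.+..........
210 #############+...+........+..++.........
225 .+++#++#++++.....+........+...+........+
240 ....+.............++.....++...+........+
255 ....++..+++.+++....+...++.+...+++.....+.
```

{"name": "drive_tool", "arguments": {
  "targets": [
    [[0,-0.005,0,0,0,0,0.1],[0,-0.005,0,0,0,0,0.1],[0,-0.005,0,0,0,0,0.1],[0,-0.003,0,0,0,0,0.1],[0,0,0,0,0,0,0.1]]
  ]
}}

```text
t: 18.68
tool_pos: [505.2, 30.3, -11.1]
eef_rot: [[0.996, 0.084, 0.0], [0.084, -0.996, 0.0], [0.0, -0.0, -1.0]]
contact_force: [0.2, -1.6, 5.9]
width: 15.4
grip_force: 60.4
```

{"name": "drive_tool", "arguments": {
  "targets": [
    [[0,-0.002,0,0,0,0,0.1],[0,-0.001,0,0,0,0,0.1],[0,0,0,0,0,0,0.1]]
  ]
}}

```text
t: 19.05
tool_pos: [505.0, 33.0, -11.2]
eef_rot: [[0.996, 0.084, 0.0], [0.084, -0.996, -0.0], [0.0, 0.0, -1.0]]
contact_force: [-0.5, -4.9, 6.3]
width: 15.1
grip_force: 60.4
```

{"name": "drive_tool", "arguments": {
  "targets": [
    [[0,-0.001,0,0,0,0,0.1],[0,-0.001,0,0,0,0,0.1],[0,0,0,0,0,0,0.1]]
  ]
}}

```text
t: 19.42
tool_pos: [505.1, 33.8, -11.1]
eef_rot: [[0.996, 0.084, 0.001], [0.084, -0.996, -0.002], [0.001, 0.002, -1.0]]
contact_force: [1.6, -16.6, 5.7]
width: 15.3
grip_force: 60.4
```

Run:
```python
from h import *
im,c=snap("wrist","w11");s=arm.observe();print(s['tool_pos'],s['contact_force'].round(1),s['wrist_torque'].round(2))
e=cv2.Canny(cv2.cvtColor(im,cv2.COLOR_BGR2GRAY),60,150)
for y in range(105,330,12):print(y,''.join('#' if e[y:y+12,x:x+8].sum()/255>18 else '+' if e[y:y+12,x:x+8].sum()/255>8 else '.' for x in range(0,400,8)))
R=s['eef_rot']
for n,X in{"lip+x":(62,-120,8),"lip-x":(-62,-120,8),"rear+x":(62,-8,8),"coil a tail":(30,-120+83,-14+11.2+14)}.items():
    w=s['tool_pos']+R@np.array([X[0],X[1],0]);w[2]=5;print(n,w.round(),proj(c,w).round())
t,ct=snap("top","t11");
for n,X in{"ctr":(0,-60),"a":(30,-80),"b":(-30,-80)}.items():
    w=s['tool_pos']+R@np.array([X[0],X[1],0]);w[2]=10;u=proj(ct,w);print(n,u.round());
u=proj(ct,s['tool_pos']+R@np.array([0,-60,16.]));x,y=u.round().astype(int);print(cv2.cvtColor(t,cv2.COLOR_BGR2GRAY)[y-20:y+21,x-24:x+20:1][::2,::2])
```

```text
[505.07822682  33.7882906  -11.1248353 ] [  1.7 -16.2   6. ] [-2.49 -0.27  0.13]
105 .....+++.................+..+.....................
117 .......#.......++.+.+...+...#.....+.+..++.........
129 .......#+###################+++###................
141 .......++..............+.......+##................
153 ........++.............+........##................
165 .....+++################........##................
177 ....+#####################...+++##................
189 ....############+######+........+#................
201 ....#####+############.+.........#..+.............
213 ....##################.+.........+...#............
225 +....+#++#+++++.++....+.........+....+...........+
237 +........++...........++........+....+...........+
249 +.........#.............+....++++....+.++.......+.
261 .+........#.............+....++.#....+.+.+......+.
273 .+........+#####+##+#++++...+..+#....+#+.++....+..
285 ........++###########+..+##+.....+...++....+.+.+.+
297 +.+.....##########++.............+...+............
309 +.+....+########+................+...+............
321 .+.+...+#####+...........
[... 1470 characters left out ...]
7  92  96  99  99 100  99  99
   98  98  97  96]
 [186 208 209 202 141 179 183 137  77  85  92  96  99  99  99 100 100  99
   98  98  97  95]
 [177 204 206 201 139 164 170 116  81  89  97  98  99  99 100 100 100  99
   99  98  96  93]
 [170 195 187 194 144 159 170 101  84  93  98  98  99 100 101 101 101 100
  100 100  98  94]
 [164 198 188 191 161 204 192  92  88  96  99  99 100 100 102 102 101 101
  100 100 100  97]
 [157 206 207 200 176 201 146  84  92  95 100 101 101 102 102 103 103 103
  102 103 101 101]
 [165 204 204 189 150 146  91  87  93  97 101 102 103 104 104 105 104 104
  103 103 102 101]
 [169 178 166 156 151 126  80  89  96 101 103 103 103 103 103 104 103 104
  103 103 103 103]]
```

{"name": "drive_tool", "arguments": {
  "targets": [
    [[0,0.0015,0,0,0,0,0.1],[0,0,-0.001,1,0,0,0.1],[0,0,-0.001,1,0,0,0.1],[0,0,-0.002,1,0,0,0.1],[0,0,-0.002,1,0,0,0.1],[0,0,-0.004,1,0,0,0.1],[0,0,-0.006,0,0,0,0.1],[0,0,-0.01,0,0,0,0.1],[0,0,-0.01,0,0,0,0.1],[0,0,0,0,0,0,0.1]]
  ]
}}

```text
t: 20.78
tool_pos: [505.7, 30.5, 25.5]
eef_rot: [[0.996, 0.084, -0.005], [0.084, -0.993, 0.087], [0.002, -0.087, -0.996]]
contact_force: [0.5, 0.0, -4.5]
width: 15.0
grip_force: 59.8
```

```bash
cat > chk.py <<'E'
from h import *
import sys
im,c=snap("wrist",sys.argv[1]);s=arm.observe();print(s['t'],s['tool_pos'],np.round(s['eef_rot'],3).tolist(),s['contact_force'].round(1),s['wrist_torque'].round(2))
e=cv2.Canny(cv2.cvtColor(im,cv2.COLOR_BGR2GRAY),60,150)
for y in range(105,330,12):print(y,''.join('#' if e[y:y+12,x:x+8].sum()/255>18 else '+' if e[y:y+12,x:x+8].sum()/255>8 else '.' for x in range(0,300,8)))
E
python3 chk.py w12
python3 - <<'E'
from h import *
b,c=snap("side","s12");t,d=snap("top","t12");s=arm.observe();R=np.array(s['eef_rot'])
# in scoop frame floor plane: coils bench remnants? project original bench coil spots
for p in((530,110,10),(471,105,10)):print(proj(c,np.array(p,float)).round(),proj(d,np.array(p,float)).round())
E
```

```text
20.825 [505.30804649  30.56738112  24.9184746 ] [[0.996, 0.084, -0.006], [0.084, -0.993, 0.087], [0.001, -0.087, -0.996]] [-0.3  0.3 -4.6] [-0.26 -0.05 -0.04]
105 +...++.....+++..................+.....
117 +...+........++.+.+.+.................
129 #...+.+++#########################....
141 #...+.++.....................+.+##....
153 ++...++.+....................+..+#....
165 ++...#++###############++...+....#....
177 .+..+#####################..+++.##....
189 .#..###+##############+++...+...+#....
201 .#..####################..+......#..+.
213 .++.+################+..+........+...#
225 .++..+####++++.+++......+.......+....+
237 +.#....++...............+.+.....+....+
249 ..#....+.++.................+++++....+
261 ..++.....++.................+++.#....+
273 ..++....+++####+#+#+++.+....#.++#....+
285 ...#....####+########++.+##+....+....+
297 ...#....###########+.............+...+
309 ...++..+########+................+...+
321 ....+..+##+##+..................#....+
[272. 219.] [241. 227.]
[257. 220.] [242. 242.]
```

Run:
```python
from h import *
Q={}
for f in("w1","w2","w6"):
    im,c=load(f);H,S,V=cv2.split(cv2.cvtColor(im,cv2.COLOR_BGR2HSV))
    m=((H>98)&(H<118)&(S>120)&(V>60)).astype(np.uint8);m[:,:320]=0;m[260:]=0
    m=cv2.morphologyEx(m,cv2.MORPH_CLOSE,np.ones((19,19)));m=cv2.morphologyEx(m,cv2.MORPH_OPEN,np.ones((5,5)))
    k=max(cv2.findContours(m,0,1)[0],key=cv2.contourArea);h=cv2.convexHull(k);q=cv2.approxPolyDP(h,5,True)[:,0];Q[f]=(c,q);print(f,q.tolist(),"top band V",[int(V[int(y),int(x)]) for x,y in q.clip(0,[559,419])])
    p=np.array([plane(c,u,32)[:2] for u in q]);print(p.round(1).tolist())
```

```text
w1 [[454, 102], [458, 214], [382, 227], [371, 116]] top band V [197, 209, 168, 174]
[[569.5, -401.3], [436.5, -424.5], [420.1, -329.7], [553.5, -306.7]]
w2 [[559, 107], [559, 218], [494, 226], [495, 118]] top band V [155, 194, 70, 83]
[[567.1, -380.8], [431.2, -412.5], [420.8, -326.2], [552.9, -303.8]]
w6 [[430, 103], [446, 235], [357, 255], [330, 129]] top band V [188, 184, 158, 134]
[[569.6, -402.2], [435.4, -424.3], [421.2, -329.7], [553.1, -306.9]]
```

{"name": "drive_tool", "arguments": {
  "targets": [
    [[0,-0.0005,-0.008,0,0,0,0.1],[0,-0.0013,-0.015,0,0,0,0.1],[0,-0.0013,-0.015,0,0,0,0.1],[0,-0.001,-0.012,0,0,0,0.1],[-0.0007,0.0079,-0.0007,0,0,0,0.1],[-0.0013,0.0159,-0.0014,0,0,0,0.1],[-0.002,0.0238,-0.0021,0,0,0,0.1],[-0.0025,0.0298,-0.0026,0,0,0,0.1],[-0.0025,0.0298,-0.0026,0,0,0,0.1],[-0.0025,0.0298,-0.0026,0,0,0,0.1]]
  ]
}}

```text
t: 22.18
tool_pos: [504.6, -109.7, 74.0]
eef_rot: [[0.997, 0.083, -0.008], [0.083, -0.993, 0.087], [-0.001, -0.088, -0.996]]
contact_force: [0.5, -0.7, -4.3]
width: 15.3
grip_force: 59.9
```

{"name": "drive_tool", "arguments": {
  "targets": [
    [[-0.0025,0.0298,-0.0026,0,0,0,0.1],[-0.0025,0.0298,-0.0026,0,0,0,0.1],[-0.0025,0.0298,-0.0026,0,0,0,0.1],[-0.0025,0.0298,-0.0026,0,0,0,0.1],[-0.0025,0.0298,-0.0026,0,0,0,0.1],[-0.0025,0.0298,-0.0026,0,0,0,0.1],[-0.0025,0.0298,-0.0026,0,0,0,0.1],[-0.002,0.0238,-0.0021,0,0,0,0.1],[-0.0013,0.0159,-0.0014,0,0,0,0.1],[0,0,0,0,0,0,0.1]]
  ]
}}

```text
t: 23.42
tool_pos: [504.7, -358.7, 74.0]
eef_rot: [[0.997, 0.082, -0.008], [0.082, -0.993, 0.087], [-0.001, -0.088, -0.996]]
contact_force: [-0.0, 0.9, -3.2]
width: 15.2
grip_force: 59.9
```

```bash
python3 chk.py w13
```

```text
23.475 [ 504.95328948 -357.83838985   74.12245496] [[0.997, 0.083, -0.008], [0.083, -0.993, 0.088], [-0.001, -0.088, -0.996]] [ 0.4  2.  -3.9] [-0.25 -0.03 -0.03]
105 ...................+++++..+...+..+....
117 ..................+++###............++
129 .......++###################+#####++..
141 .......+....................#++###+...
153 ........+..................+...###....
165 .....++################+..+...++##+...
177 ....+####################+..+##.+#+...
189 ....##################+#....+.+++++...
201 ....##################...#..++...#+.++
213 ....+################+..+........+...#
225 .....+#+##+++++++#+.............+....+
237 ................+...............+....+
249 +....+....+...++...++........++++....+
261 .++..#....+.++...++.+++++....++.#....+
273 ...++#....##.....#++++...+..+.++#....+
285 .....#+.+#####+#######..+##+....+....+
297 ..#.###+##########++.............+...+
309 ..#.#++.#######++................+...+
321 ..#.+#++#####+..................#....#
```

{"name": "drive_tool", "arguments": {
  "targets": [
    [[-0.0021,0.0248,-0.0022,0,0,0,0.1],[-0.0021,0.0248,-0.0022,0,0,0,0.1],[-0.0014,0.0171,-0.0015,0,0,0,0.1],[0,0,0,0,0,-2.4,0.1],[0,0,0,0,0,-2.4,0.1],[0,0,0,-2.5,0,0,0.1],[0,0,0,-2.5,0,0,0.1],[0,0,0,0,0,0,0.1],[0,0,0,0,0,0,0.1]]
  ]
}}

```text
t: 24.6
tool_pos: [505.6, -424.6, 74.8]
eef_rot: [[0.986, 0.167, 0.007], [0.167, -0.986, 0.002], [0.007, -0.001, -1.0]]
contact_force: [-1.0, 0.4, -4.6]
width: 15.0
grip_force: 60.0
```

Run:
```python
from h import *
im,c=snap("wrist","w14");s=arm.observe();R=np.array(s['eef_rot']);print(s['t'],s['tool_pos'],R.round(4).tolist(),s['contact_force'].round(1))
w=np.array([505.0,-425.1,s['tool_pos'][2]]);print("tool shift",(R.T@(w-s['tool_pos'])).round(2),"yaw",np.degrees(np.arctan2(R[1,0],R[0,0])))
# rest edges visible? blue mask extents
H,S,V=cv2.split(cv2.cvtColor(im,cv2.COLOR_BGR2HSV));m=((H>98)&(H<118)&(S>120)&(V>60)).astype(np.uint8);m[260:]=0;n,l,st,_=cv2.connectedComponentsWithStats(m);print([x.tolist() for x in st[1:] if x[4]>60])
# predicted rest corners
for p in((70,50),(-70,50),(70,-50)):
    a=np.radians(9.7);q=np.array([494.9+p[0]*np.cos(a)-p[1]*np.sin(a),-366+p[0]*np.sin(a)+p[1]*np.cos(a),32.]);print(p,proj(c,q).round())
for X in((62,-8),(62,-120),(65,-60)):print("scoop",X,proj(c,s['tool_pos']+R@np.array([X[0],X[1],-33.])).round())
```

```text
24.65 [ 505.47941592 -424.86741269   74.70444706] [[0.986, 0.1668, 0.0071], [0.1668, -0.986, 0.0017], [0.0073, -0.0005, -1.0]] [-0.6 -0.5 -3.3]
tool shift [-0.51  0.15 -0.  ] yaw 9.601236275619694
[[131, 122, 139, 9, 1005]]
(70, 50) [126. 121.]
(-70, 50) [148. 299.]
(70, -50) [268. 120.]
scoop (62, -8) [266. 134.]
scoop (62, -120) [ 31. 136.]
scoop (65, -60) [153. 128.]
```

{"name": "drive_tool", "arguments": {
  "targets": [
    [[-0.0005,0.001,0.01,0,-0.4,0,0.1],[0,0,0.014,0,0,0,0.1],[0,0,0.014,0,0,0,0.1],[0,0,0.008,0,0,0,0.1],[0,0,0.004,0,0,0,0.1],[0,0,0,0,0,0,0.1],[0,0,0,0,0,0,0.1]]
  ]
}}

```text
t: 25.52
tool_pos: [505.4, -426.3, 25.2]
eef_rot: [[0.986, 0.167, 0.001], [0.167, -0.986, -0.001], [0.001, 0.001, -1.0]]
contact_force: [0.6, 0.3, -4.8]
width: 15.1
grip_force: 60.1
```

{"name": "drive_tool", "arguments": {
  "targets": [
    [[0,0,0.0015,0,0,0,0.1],[0,0,0.001,0,0,0,0.1],[0,0,0,0,0,0,0.1]]
  ]
}}

```text
t: 25.9
tool_pos: [505.1, -426.1, 22.1]
eef_rot: [[0.986, 0.167, 0.0], [0.167, -0.986, -0.0], [0.0, 0.0, -1.0]]
contact_force: [-0.2, 0.5, -4.2]
width: 15.1
grip_force: 60.0
```

{"name": "drive_tool", "arguments": {
  "targets": [
    [[0,0,0.001,0,0,0,0.1],[0,0,0.0005,0,0,0,0.1],[0,0,0,0,0,0,0.1]]
  ]
}}

```text
t: 26.28
tool_pos: [505.2, -426.2, 20.9]
eef_rot: [[0.986, 0.167, 0.001], [0.167, -0.986, -0.0], [0.0, 0.0, -1.0]]
contact_force: [-1.2, 0.3, -1.3]
width: 15.0
grip_force: 60.3
```

{"name": "drive_tool", "arguments": {
  "targets": [
    [[0,0,0.0004,0,0,0,0.1],[0,0,0,0,0,0,0.1],[0,0,0,0,0,0,0.3],[0,0,0,0,0,0,0.3],[0,0,0,0,0,0,0.3]]
  ]
}}

```text
t: 26.9
tool_pos: [505.2, -426.1, 20.2]
eef_rot: [[0.986, 0.167, 0.0], [0.167, -0.986, -0.0], [0.0, 0.0, -1.0]]
contact_force: [-0.8, -0.1, -0.2]
width: 25.6
grip_force: 0.0
```

{"name": "drive_tool", "arguments": {
  "targets": [
    [[0,0,-0.01,0,0,0,0.3],[0,0,-0.02,0,0,0,0.3],[0,0,-0.03,0,0,0,0.3],[0,0,-0.05,0,0,0,0.3],[0,0,-0.05,0,0,0,0.3],[0,0,0,0,0,0,0.3],[0,0,0,0,0,0,0.3]]
  ]
}}

```text
t: 27.78
tool_pos: [505.0, -426.0, 180.8]
eef_rot: [[0.986, 0.167, 0.001], [0.167, -0.986, -0.001], [0.001, 0.001, -1.0]]
contact_force: [-0.7, 1.1, -0.4]
width: 25.7
grip_force: 0.0
```

Run:
```python
from h import *
im,c=snap("wrist","w15");s=arm.observe();R=np.array(s['eef_rot']);print(s['t'],s['tool_pos'],s['contact_force'].round(1),s['width'])
a=np.radians(9.7);B=np.array([[np.cos(a),-np.sin(a)],[np.sin(a),np.cos(a)]])
f=lambda u,z:((plane(c,u,z)[:2]-[494.9,-366])@B).round(1)
H,S,V=cv2.split(cv2.cvtColor(im,cv2.COLOR_BGR2HSV))
m=(((H<6)|(H>172))&(S>180)&(V>60)).astype(np.uint8);k=max(cv2.findContours(m,0,1)[0],key=cv2.contourArea);b=cv2.boxPoints(cv2.minAreaRect(k));print("grip",b.round().tolist(),[f(u,87).tolist() for u in b],f(b.mean(0),87))
m=((H>98)&(H<118)&(S>120)&(V>60)).astype(np.uint8);n,l,st,_=cv2.connectedComponentsWithStats(m);print("blue",[(x.tolist(),f((x[0],x[1]),32).tolist(),f((x[0]+x[2],x[1]),32).tolist()) for x in st[1:] if x[4]>60])
e=cv2.Canny(cv2.cvtColor(im,cv2.COLOR_BGR2GRAY),60,150)
for y in range(105,330,12):print(y,''.join('#' if e[y:y+12,x:x+8].sum()/255>18 else '+' if e[y:y+12,x:x+8].sum()/255>8 else '.' for x in range(40,340,8)))
m=((H>38)&(H<75)&(S>90)).astype(np.uint8);k=max(cv2.findContours(m,0,1)[0],key=cv2.contourArea);print("green",cv2.boundingRect(k))
for X in((65,60,36),(-65,60,36),(65,-68,54),(-65,-68,54)):
    q=np.r_[B@np.array(X[:2])+[494.9,-366],X[2]];print("exp",X,proj(c,q).round())
```

```text
27.825 [ 504.82568719 -425.79675398  179.89180233] [-0.3 -0.6 -0.5] 25.39951666837669
grip [[274.0, 164.0], [290.0, 164.0], [290.0, 229.0], [274.0, 229.0]] [[31.8, -53.9], [31.8, -68.0], [-28.7, -68.2], [-28.6, -53.3]] [  2.4 -60.9]
blue [([177, 122, 95, 5, 400], [68.6, 46.8], [67.9, -50.9])]
105 .........+#+###..........#..++++......
117 .........#+####..########+##++.....+++
129 .......+++#+##++....+#+#######.......+
141 .......+#+##..+#######+##++.+#++......
153 .........++#++.########+++++##........
165 ...............########+..++.+.++....+
177 ............++..++........+..+.++.+++.
189 .........+++...++.+........+.+.#++....
201 ........+......+#+##........+#++..#...
213 ......#+........########+....#++......
225 ...#++..........###++##+....+#...++...
237 .+##.#...........###+++...#++#+...++++
249 +##++#.#......+...+.#####.+#++...+++##
261 ###.++#+.#...+.+.#.++++.++.+.....++.++
273 ###.#+#.##...#.##+#+.++.++.+#.#+.++++.
285 #+#+###.#+..+#++.+#.+....++###+..+....
297 #++####.#..++.............+#+#..##....
309 #+++####+#................##++###+....
321 ++++.##+.................#######++#...
green (135, 111, 22, 50)
exp (65, 60, 36) [163. 126.]
exp (-65, 60, 36) [175. 245.]
exp (65, -68, 54) [289. 125.]
exp (-65, -68, 54) [289. 251.]
```

```bash
python3 -c "
from plant import arm
print(arm.job_done())"
```

```text
the job is handed in; nothing more can be done
None
```

Job handed in at about 28 s: both coil holders are in the scoop on the blue rest, 1–3 mm off centre and parallel to it by measurement, and the tape measure was moved aside and left standing; no verdict was returned.

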